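# Move the red dowel caddy to the free bench hook

## Robot

A 7-joint arm with a two-finger parallel gripper is mounted at the origin on the work surface. World frame = base frame: x ahead of the robot, y to its left, z up, the work surface at z = 0. Lengths are in m, angles in degrees, forces in N, time in s.
With the tool pointing down it reaches from about 0.425 to 0.875 m from the base axis. Payload 4.7 kg.
Tool frame: the origin (TCP) lies at the very end of the fingers, on their centre line; the grasp point (between the pads) lies behind it (env.pinch_z is the z of the grasp point in the tool frame, in m); z points along the fingers, y is the direction in which the jaws open and shut (so a half turn about z gives the same grasp; the last joint's range is limited). The gripper opens to 87 mm and grips with 3 to 60 N. Pads are 19 mm wide; open, the fingers measure 117 mm over their backs; the gripper's body (75 mm by 190 mm) begins 51 mm behind the grasp point.
Start: joints at [66.125, 18.392, -4.016, 83.108, 1.295, 78.541, -3.26], TCP at [0.271, -0.591, 0.223] pointing down, gripper open.
Joint ranges: [-163.93, 163.93], [-17.29, 119.83], [-79.2, 71.16], [3.27, 140.29], [-89.18, 269.18], [5.43, 117.66], [-154.24, 154.24]. Speed limits (degrees/s): [147.25, 147.25, 180, 180, 180, 180, 180].

## Interface

Orientations are given as [roll, pitch, yaw] about the fixed x, y, z axes, in that order (R = Rz(yaw) Ry(pitch) Rx(roll)).
In Python, from cell import readout, read_camera, env gives the robot as it stands. The module is installed in compiled form; this text tells all that it offers.
- The arm moves only by the tool servo_tool, never from a script. Its argument "plan" is a list that holds one entry, the list of rows, each a list of 5 numbers: the finger opening in m, from 0 to 0.087, then the shift along the tool's x, y, z in m, then the turn about the tool's z in rad. In form: [[[jaw, x, y, z, yaw], ...]]. A call has 1 to 12 rows; each row is the pose to reach, as a shift and turn from the pose measured when the call began, along the tool's axes at that moment; what a row does not reach only later rows make up. A row lasts 1/12 s, in which the tool goes at most 41.7 mm and 7.16 degrees, less where a joint would pass 70% of its speed; a pose out of reach is approached as far as the arm can. A call with a gripper value outside its range is refused whole. The fingers move at their own pace and stop on an object; "force" is the grip in N (left out, the last holds). Time passes only in rows, so rows that repeat a pose let the fingers close. It gives the time, the measured TCP pose, the force and the opening at its end, in the units of the state.
- readout.get_obs(): the state, without advancing time (a new reading comes with each control period).
- read_camera(name): name is "scene" or "top" or "wrist"; returns a dict with "image" (420x560x3 uint8, red, green, blue), "range_z" (420x560 float32, m along the optical axis (not along the pixel's ray), 0 where there is no reading), "mtx" (3x3 intrinsics, pixels), "D" ([k1, k2, p1, p2, k3] as OpenCV has them; the pictures are not rectified), "camera_from_world" (4x4, takes a point from world to camera coordinates). Camera axes: x right, y up, looking along -z (the intrinsics and any distortion apply to the point x, -y, -z); pixel columns grow to the right and rows downward; lengths in m; the calibration is good to about 2 mm. A picture is of the moment at which its call begins.
- env.sign_off(): hands the job in, once; it reports no verdict.
The state is a dict: "time_s": time; "qpos": joint angles; "joint_velocities": joint speeds; "effort": joint torques, N m; "tool_pos": TCP position; "tool_rot": TCP orientation; "force": force on the tool from outside, world axes, zero at the start; "wrist_torque": the same for the moment, N m; "grip_width": finger opening in m.
Only numpy, scipy, OpenCV 4.12 (cv2) and the standard library are available. Lean on these libraries where they do the work, as an engineer would, in place of code of your own. Each camera call takes 0.05 s, during which the arm holds its last target. There are 200 camera calls.

## Task

Take the red caddy of dowels off its hook by the tab on top and hang it on the free hook, without setting it down on the way and keeping it level so that nothing spills. Lower its bar fully home, about centred in the hook's V trough, before letting go, and leave the grey caddy hanging where it is.

Things in the scene. Friction and masses are not known exactly. Their poses are not given: they have to be found in the camera images.
- red_caddy: Red open box of dowels, 90 (x) x 130 (y) x 55 mm, 0.3-0.6 kg, under a rigid steel bail: level round bar along y, 10 mm thick, 100 mm above the rim; 10 mm uprights at y = +-61 mm. Origin: bar's centre; underside 155 mm below. Above it on a thin stem a red upright grip tab, 16 (x) x 40 (y) mm, 24 to 74 mm above the origin. z up. Swings on its hook if pushed; contents stay below the rim.
- free_hook_seat (a point): Seat of the empty hook: where the bar's centre rests at home, 215 mm above the bench, in a black V trough, open upward, 40 mm long along y, 36 mm wide at its mouth. Trough walls reach 22 mm above this point, the arm's underside 21 mm below. Post 22 mm thick, its near face 75 mm away in +x, lower than the seat. -x: open side, roughly towards the robot (turned up to 12 deg). z up.
- old_hook_seat (a point): The same point of the identical hook on which the red caddy starts, its bar in the trough along y, the hook's arm passing through the bail under the bar. To unhook: lift 30 to 65 mm, then draw out at least 90 mm towards this hook's -x; hooking on is the reverse. The three fixed hooks stand in a row along the robot's y, about 260 mm apart, in any order.
- grey_caddy: The bystander: a caddy of the same shape and size as the red one, but grey, full of black bench dogs, hanging on the third identical hook. Origin: centre of its bar; y along the bar, z up. With its bail it spans 90 mm in x and 132 mm in y, from 155 mm below to 74 mm above its origin.
There are look-alikes about, which are no part of the job. Leave any pink look-alike of the part that bears free_hook_seat alone.

How it is judged:
By the outcome, as a careful person would: the job done as asked, in the order asked, and still so for the second after the job is handed in, with the robot touching nothing.
It also fails if it takes over 54 s, if anything falls off the work surface, if the arm or the gripper's body presses on something with over 40 N, if the wrist force passes 120 N, or if a joint passes its speed limit or range.

## Working session

There is one attempt and no reset: what is moved stays moved. The work goes in short steps, Python scripts to look and compute and a tool call to move; the robot and the scene stay as the last step left them, time stands still between calls to the robot, and variables do not carry over. Pictures are saved under pics/ and viewed, about 8 in all and at most 12, crops included, and the job is handed in when it is done.

Besides the shell and the picture viewer there is one more tool, called after "Request:" in YAML: its name, and indented under it one key for each argument. servo_tool: Moves the arm, as the interface text tells. Its arguments: {"type":"object","properties":{"plan":{"type":"array"},"force":{"type":"number"}},"required":["plan"]}

```bash
mkdir -p pics; cat > h.py <<'E'
import numpy as np, cv2
from cell import readout, read_camera, env
def pts(c):
    """world point of every pixel from range_z (nan where none)"""
    h,w=c["range_z"].shape
    u,v=np.meshgrid(np.arange(w),np.arange(h))
    n=cv2.undistortPoints(np.stack([u,v],-1).reshape(-1,1,2).astype(float),c["mtx"],c["D"]).reshape(h,w,2)
    z=c["range_z"].astype(float); z[z==0]=np.nan
    P=np.stack([n[...,0]*z,-n[...,1]*z,-z,np.ones_like(z)],-1)
    return (P@np.linalg.inv(c["camera_from_world"]).T)[...,:3]
def save(c,n): cv2.imwrite(f"pics/{n}.png",c["image"][...,::-1])
E
python3 - <<'E'
from h import *
o=readout.get_obs(); print(o["time_s"],o["tool_pos"],o["tool_rot"],o["grip_width"],env.pinch_z)
a=[]
for n in("scene","top"):
    c=read_camera(n);a.append(c["image"][...,::-1]); np.savez(f"{n}.npz",**c)
    print(n,np.linalg.inv(c["camera_from_world"])[:3,3].round(3))
cv2.imwrite("pics/a.png",a[0]);cv2.imwrite("pics/b.png",a[1])
E
```

```text
0.0 [ 0.27114466 -0.59013428  0.22145907] [-1.79890104e+02  5.04463191e-03  2.46830338e+01] 0.0865406726538463 -0.0187
scene [0.853 0.447 0.932]
top [0.254 0.016 1.391]
```

View pics/a.png

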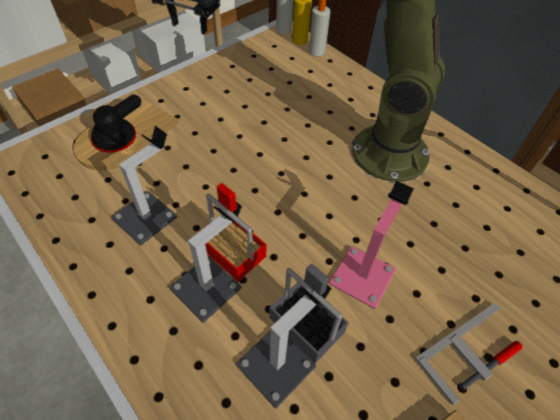

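View pics/b.png

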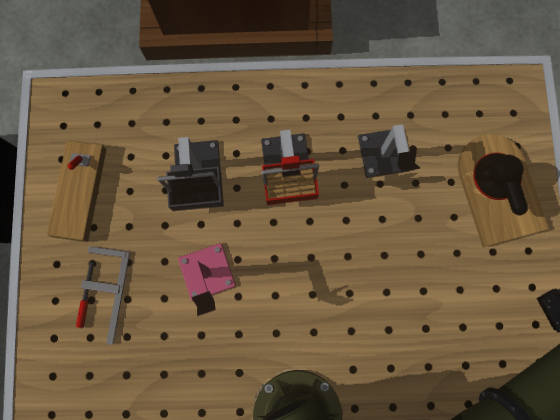

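The scene view shows the red caddy on the middle hook (tab at 228,198), the grey caddy on its own hook (tab 316,278), and the free white hook with its black V at (158,137). In the top view the red tab is at (290,160), the free trough at (407,160) and the grey bar at (190,178).

Possible mix-ups in the scene view:
- **Red tab:** the screwdriver handle (508,354) and the red-rimmed pot (110,140).
- **Free hook:** the pink hook (400,192) and the two occupied hooks (215,230) and (295,312).

I choose the tab at (228,198) and the V at (158,137).

```bash
python3 - <<'E'
from h import *
C={n:dict(np.load(n+".npz")) for n in("scene","top")}
for n,c in C.items():
    P=pts(c); I=c["image"].astype(int); r,g,b=I[...,0],I[...,1],I[...,2]
    x,y,z=P[...,0],P[...,1],P[...,2]
    red=(r>90)&(g<60)&(b<60)
    def rep(k,m):
        if m.sum()<5: print(n,k,"few",m.sum());return
        Q=P[m]; v,u=np.nonzero(m)
        print(n,k,len(Q),"uv",u.mean().round(),v.mean().round(),"lo",np.percentile(Q,3,0).round(3),"hi",np.percentile(Q,97,0).round(3),"med",np.median(Q,0).round(3))
        rc=cv2.minAreaRect(Q[:,:2].astype(np.float32)*1000); print("   rect mm",np.round(rc[0]),np.round(rc[1]),round(rc[2],1))
    reg=(x>.45)&(x<.9)&(abs(y)<.42)
    rep("red tab",red&reg&(z>.225))
    rep("red tab top",red&reg&(z>.28))
    rep("red rim",red&reg&(z<.15)&(z>.09))
    blk=(I.max(-1)<50)
    rep("black V",blk&reg&(z>.19)&(z<.26)&(y<-.15))
    wh=(I.min(-1)>120)&(I.max(-1)-I.min(-1)<30)
    for k,a,bb in(("free",-.4,-.15),("mid",-.15,.14),("grey",.14,.4)):
        rep("arm "+k,reg&(z>.15)&(z<.23)&(y>a)&(y<bb)&wh)
        rep("grey hi "+k,reg&(z>.2)&(z<.225)&(y>a)&(y<bb)&(I.max(-1)<140)&~red)
a=C["scene"]["image"][100:300,100:380,::-1]; b=C["top"]["image"][110:230,150:430,::-1]
cv2.imwrite("pics/c.png",cv2.resize(np.vstack([a,b]),None,fx=1.87,fy=1.87,interpolation=cv2.INTER_CUBIC))
E
```

```text
scene red tab 338 uv 227.0 197.0 lo [ 0.572 -0.015  0.246] hi [0.587 0.022 0.29 ] med [0.583 0.01  0.278]
   rect mm [579.   3.] [15. 41.] 7.4
scene red tab top 157 uv 226.0 191.0 lo [ 0.572 -0.016  0.281] hi [0.587 0.021 0.291] med [0.581 0.005 0.288]
   rect mm [579.   2.] [14. 40.] 6.2
scene red rim 461 uv 239.0 254.0 lo [ 0.531 -0.027  0.091] hi [0.625 0.07  0.117] med [0.604 0.051 0.106]
   rect mm [578.  14.] [ 89. 107.] 6.3
scene black V 220 uv 158.0 138.0 lo [ 0.566 -0.285  0.206] hi [ 0.602 -0.247  0.236] med [ 0.577 -0.264  0.222]
   rect mm [ 585. -267.] [39. 43.] 5.7
scene arm free 540 uv 137.0 162.0 lo [ 0.595 -0.272  0.156] hi [ 0.679 -0.243  0.206] med [ 0.651 -0.253  0.202]
   rect mm [ 634. -260.] [97. 26.] 8.0
scene grey hi free 171 uv 155.0 142.0 lo [ 0.572 -0.288  0.202] hi [ 0.68  -0.247  0.224] med [ 0.581 -0.265  0.213]
   rect mm [ 625. -258.] [112.  42.] 13.4
scene arm mid 699 uv 210.0 235.0 lo [ 0.574 -0.005  0.159] hi [0.673 0.061 0.219] med [0.637 0.013 0.203]
   rect mm [614.  14.] [ 62. 123.] 64.9
scene grey hi mid 375 uv 228.0 214.0 lo [ 0.566 -0.058  0
[... 1151 characters left out ...]
 lo [ 0.571 -0.284  0.201] hi [ 0.676 -0.244  0.224] med [ 0.588 -0.26   0.211]
   rect mm [ 623. -261.] [112.  41.] 5.7
top arm mid 261 uv 286.0 143.0 lo [ 0.611 -0.005  0.198] hi [0.67  0.019 0.207] med [0.641 0.007 0.203]
   rect mm [614.  19.] [ 48. 120.] 67.2
top grey hi mid 299 uv 290.0 165.0 lo [ 0.565 -0.06   0.202] hi [0.66  0.062 0.223] med [ 0.574 -0.001  0.216]
   rect mm [617.  -0.] [128. 109.] 88.4
top arm grey 252 uv 184.0 150.0 lo [0.601 0.236 0.199] hi [0.661 0.257 0.207] med [0.631 0.246 0.203]
   rect mm [631. 247.] [64. 23.] 3.6
top grey hi grey 312 uv 186.0 172.0 lo [0.556 0.177 0.201] hi [0.653 0.301 0.222] med [0.565 0.239 0.216]
   rect mm [609. 237.] [130. 109.] 87.5
```

View pics/c.png

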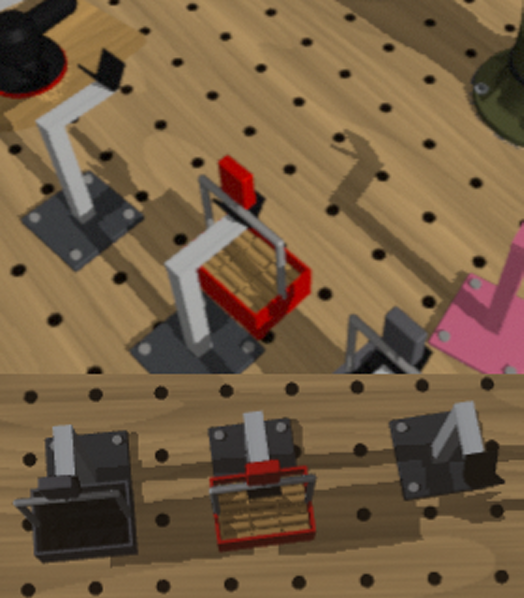

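The crop confirms the red caddy with dowels on the middle hook and the white free hook with its empty black V. Heights and sizes agree with the text: tab 16x40 mm with its top at 0.290, and V top at 0.237. Next I'll move over the free hook for a close wrist look.

```bash
cat >> h.py <<'E'
from scipy.spatial.transform import Rotation as R
def to(p,yaw):
    o=readout.get_obs(); M=R.from_euler("xyz",o["tool_rot"],degrees=True)
    d=M.inv().apply(np.array(p)-o["tool_pos"])
    t=(M.inv()*R.from_euler("xyz",[180,0,yaw],degrees=True)).as_rotvec()
    print("t",round(o["time_s"],2),"at",np.round(o["tool_pos"],4),np.round(o["tool_rot"],2),"F",np.round(o["force"],1),"w",round(o["grip_width"],4)," -> row",np.round(d,4),"turn",np.round(t,4))
E
python3 -c "
from h import *
to([.47,-.262,.42],96)"
```

```text
t 0.1 at [ 0.2712 -0.5902  0.2215] [-179.9     0.     24.68] F [-0.9 -0.4 -0.4] w 0.0872  -> row [ 0.3177 -0.2155 -0.1981] turn [-1.6000e-03 -1.0000e-03 -1.2447e+00]
```

Request:
servo_tool:
  plan:
    - [[0.087,0,0,-0.04,0],[0.087,0,0,-0.08,-0.1],[0.087,0.02,-0.01,-0.12,-0.2],[0.087,0.05,-0.03,-0.14,-0.32],[0.087,0.08,-0.05,-0.16,-0.44],[0.087,0.11,-0.075,-0.18,-0.56],[0.087,0.145,-0.1,-0.19,-0.68],[0.087,0.18,-0.12,-0.198,-0.8],[0.087,0.215,-0.145,-0.198,-0.92],[0.087,0.25,-0.17,-0.198,-1.04],[0.087,0.285,-0.195,-0.198,-1.15],[0.087,0.318,-0.215,-0.198,-1.245]]

```text
time_s: 1.1
tool_pos: [0.4667, -0.2665, 0.4199]
tool_rot: [-179.9, -0.1, 96.3]
force: [0.8, -0.8, 0.1]
grip_width: 0.0871
```

Request:
servo_tool:
  plan:
    - [[0.087,0,0,0,0],[0.087,0,0,0,0],[0.087,0,0,0,0]]

```text
time_s: 1.35
tool_pos: [0.4664, -0.267, 0.4196]
tool_rot: [-179.9, -0.0, 96.3]
force: [0.0, -1.0, 0.3]
grip_width: 0.087
```

```bash
python3 - <<'E'
from h import *
to([.577,.002,.36],96)
c=read_camera("wrist"); np.savez("w1.npz",**c); save(c,"w1"); print(np.linalg.inv(c["camera_from_world"])[:3].round(3))
P=pts(c);I=c["image"].astype(int);x,y,z=np.moveaxis(P,-1,0)
reg=(x>.45)&(x<.75)&(y<-.2)&(y>-.34)
for k,m in(("V",reg&(I.max(-1)<60)&(z>.2)&(z<.26)),("Vtop",reg&(I.max(-1)<60)&(z>.232)&(z<.26)),("arm",reg&(I.min(-1)>110)&(z>.19)&(z<.23))):
    if m.sum()<5: print(k,m.sum()); continue
    Q=P[m];rc=cv2.minAreaRect(Q[:,:2].astype(np.float32)*1000)
    print(k,m.sum(),np.percentile(Q,2,0).round(3),np.percentile(Q,98,0).round(3),np.round(rc[0],1),np.round(rc[1],1),round(rc[2],1))
E
```

```text
t 1.35 at [ 0.4664 -0.267   0.4196] [-1.7989e+02 -4.0000e-02  9.6260e+01] F [ 0.  -1.   0.3] w 0.087  -> row [0.2553 0.1394 0.0595] turn [-0.0019 -0.0008  0.0046]
[[ 0.994 -0.106 -0.024  0.459]
 [ 0.109  0.963  0.245 -0.201]
 [-0.003 -0.246  0.969  0.581]]
V 1462 [ 0.562 -0.285  0.205] [ 0.602 -0.246  0.236] [ 582.2 -266.8] [41.6 40.7] 8.1
Vtop 312 [ 0.561 -0.285  0.232] [ 0.604 -0.246  0.237] [ 582.2 -266.2] [41.5 38.9] 8.4
arm 1266 [ 0.617 -0.272  0.197] [ 0.678 -0.243  0.205] [ 648.  -257.9] [65.1 25. ] 7.8
```

View pics/w1.png

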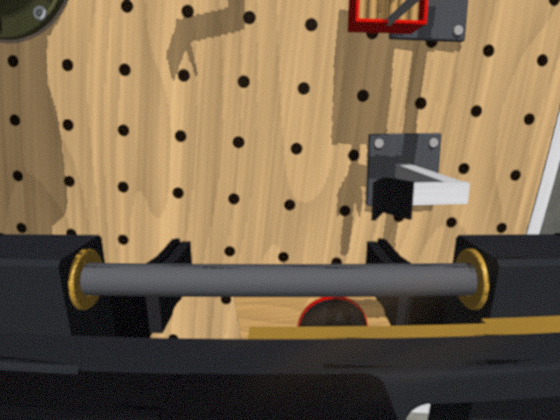

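The wrist view shows the empty V at (393,195) and the arm to its right. It gives the free seat at (0.582, -0.267), yaw 8 deg, which agrees with the other two cameras. Now to the red tab, with a wrist check on the way.

Request:
servo_tool:
  plan:
    - [[0.087,0.03,0.02,0.01,0],[0.087,0.06,0.04,0.02,0],[0.087,0.09,0.06,0.02,0],[0.087,0.12,0.08,0.02,0],[0.087,0.15,0.1,0.02,0],[0.087,0.18,0.12,0.02,0],[0.087,0.195,0.133,0.02,0],[0.087,0.195,0.133,0.02,0],[0.087,0.195,0.133,0.02,0]]

```text
time_s: 2.15
tool_pos: [0.5773, -0.061, 0.3987]
tool_rot: [-179.8, -0.1, 96.1]
force: [-0.0, -0.0, 0.0]
grip_width: 0.0873
```

```bash
python3 - <<'E'
from h import *
c=read_camera("wrist"); save(c,"w2")
P=pts(c);I=c["image"].astype(int);x,y,z=np.moveaxis(P,-1,0);r,g,b=np.moveaxis(I,-1,0)
reg=(x>.45)&(x<.75)&(abs(y)<.1)&(r>90)&(g<60)&(b<60)
for k,m in(("tab",reg&(z>.24)),("tabtop",reg&(z>.283)),("rim",reg&(z<.13)&(z>.105))):
    if m.sum()<5: print(k,m.sum()); continue
    Q=P[m];rc=cv2.minAreaRect(Q[:,:2].astype(np.float32)*1000)
    print(k,m.sum(),np.percentile(Q,2,0).round(3),np.percentile(Q,98,0).round(3),np.round(rc[0],1),np.round(rc[1],1),round(rc[2],1))
to([.577,.002,.248],96)
E
```

```text
tab 1037 [ 0.57  -0.018  0.286] [0.586 0.019 0.29 ] [578.    0.7] [15.5 38.6] 6.1
tabtop 1037 [ 0.57  -0.018  0.286] [0.586 0.019 0.29 ] [578.    0.7] [15.5 38.6] 6.1
rim 930 [ 0.53  -0.065  0.106] [0.626 0.066 0.116] [577.9   0.7] [ 88.8 128.1] 6.3
t 2.2 at [ 0.577  -0.0624  0.3988] [-1.798e+02 -1.000e-02  9.595e+01] F [-0.2  0.2  0.2] w 0.0872  -> row [0.064  0.0072 0.1508] turn [-0.0034 -0.0002 -0.0008]
```

Request:
servo_tool:
  plan:
    - [[0.087,0.032,0.004,0.02,0],[0.087,0.063,0.008,0.04,0],[0.087,0.063,0.008,0.06,0],[0.087,0.063,0.008,0.09,0],[0.07,0.063,0.008,0.115,0],[0.06,0.063,0.008,0.135,0],[0.05,0.063,0.008,0.15,0],[0.04,0.063,0.008,0.15,0],[0.035,0.063,0.008,0.15,0],[0.035,0.063,0.008,0.15,0]]

```text
time_s: 3.03
tool_pos: [0.5785, -0.0006, 0.2501]
tool_rot: [-179.9, 0.0, 95.8]
force: [1.0, 0.2, -0.8]
grip_width: 0.0549
```

```bash
python3 - <<'E'
from h import *
to([.578,.001,.248],96)
E
```

```text
t 3.03 at [ 0.5785 -0.0006  0.2501] [-1.799e+02  3.000e-02  9.579e+01] F [ 1.   0.2 -0.8] w 0.0549  -> row [ 0.0017 -0.0003  0.0021] turn [-0.0018  0.0005 -0.0037]
```

Close gently, then firm up.

Request:
servo_tool:
  plan:
    - [[0.03,0.001,0,0.002,0],[0.025,0.001,0,0.002,0],[0.022,0.001,0,0.002,0],[0.02,0.001,0,0.002,0],[0.018,0.001,0,0.002,0],[0.015,0.001,0,0.002,0],[0.012,0.001,0,0.002,0],[0.01,0.001,0,0.002,0],[0.005,0.001,0,0.002,0],[0.0,0.001,0,0.002,0],[0.0,0.001,0,0.002,0],[0.0,0.001,0,0.002,0]]
  force: 15

```text
time_s: 4.03
tool_pos: [0.5784, 0.0004, 0.2481]
tool_rot: [-179.9, 0.0, 95.8]
force: [0.5, -0.0, 0.5]
grip_width: 0.0158
```

Request:
servo_tool:
  plan:
    - [[0.0,0,0,0,0],[0.0,0,0,0,0],[0.0,0,0,0,0],[0.0,0,0,0,0],[0.0,0,0,0,0]]
  force: 45

```text
time_s: 4.45
tool_pos: [0.5784, 0.0005, 0.2482]
tool_rot: [-179.9, 0.0, 95.8]
force: [-0.4, -1.2, 0.2]
grip_width: 0.0157
```

Request:
servo_tool:
  plan:
    - [[0,0,0,-0.003,0],[0,0,0,-0.007,0],[0,0,0,-0.012,0],[0,0,0,-0.017,0],[0,0,0,-0.022,0],[0,0,0,-0.027,0],[0,0,0,-0.032,0],[0,0,0,-0.037,0],[0,0,0,-0.042,0],[0,0,0,-0.046,0],[0,0,0,-0.048,0],[0,0,0,-0.048,0]]

```text
time_s: 5.45
tool_pos: [0.5788, 0.0005, 0.2968]
tool_rot: [-180.0, 0.0, 95.8]
force: [-1.1, 0.1, -6.1]
grip_width: 0.0155
```

```bash
cat > st.py <<'E'
from h import *
# level and place of the held caddy: red rim corners and tab, from scene and top
def caddy(n,lo):
    c=read_camera(n); P=pts(c); I=c["image"].astype(int); r,g,b=np.moveaxis(I,-1,0); x,y,z=np.moveaxis(P,-1,0)
    px,py,pz=readout.get_obs()["tool_pos"]
    red=(r>90)&(g<60)&(b<60)&(abs(x-px)<.1)&(abs(y-py)<.12)
    for k,m in(("tab",red&(z>pz-.02)),("rim",red&(z<pz-.1)&(z>lo))):
        if m.sum()<8: print(n,k,m.sum()); continue
        Q=P[m]; rc=cv2.minAreaRect(Q[:,:2].astype(np.float32)*1000)
        print(n,k,np.round(rc[0],1),np.round(rc[1],1),round(rc[2],1),"z",np.percentile(Q[:,2],[3,97]).round(3))
        if k=="rim":
            T=Q[Q[:,2]>np.percentile(Q[:,2],97)-.012]; A=np.c_[T[:,:2],np.ones(len(T))]; s=np.linalg.lstsq(A,T[:,2],rcond=None)[0]; print("   slope deg x,y",np.degrees(s[:2]).round(2))
    return c
E
python3 - <<'E'
from st import *
c=caddy("top",.12); d=caddy("scene",.12)
cv2.imwrite("pics/l1.png",np.vstack([d["image"][80:320,80:420,::-1],c["image"][90:230,120:460,::-1]]))
to([.46,-.012,.296],96)
E
```

```text
top tab 0
top rim [571.5  48.3] [91.2 37.5] 8.3 z [0.134 0.166]
   slope deg x,y [-0.72  0.55]
scene tab [588.2  24.8] [38.3 18.7] 44.3 z [0.292 0.338]
scene rim [579.2   1.9] [ 89.3 132.1] 6.3 z [0.122 0.164]
   slope deg x,y [0.17 0.01]
t 5.55 at [5.784e-01 5.000e-04 2.960e-01] [-1.7989e+02  2.0000e-02  9.5790e+01] F [ 0.2 -0.6 -5. ] w 0.0159  -> row [-0.0004 -0.1191  0.0003] turn [-0.002   0.0004 -0.0036]
```

View pics/l1.png

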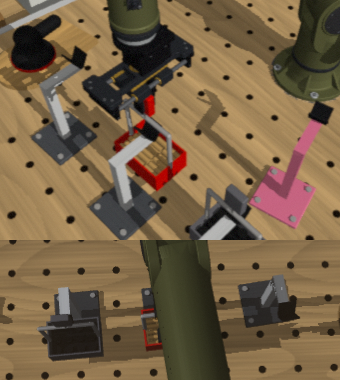

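The picture shows the caddy hanging level from the tab at (150,105), lifted clear of its hook with the dowels in place, and the grey one undisturbed. The rim slope is under 0.2 deg. Now draw it out.

Request:
servo_tool:
  plan:
    - [[0,0,-0.002,0,0],[0,0,-0.007,0,0],[0,0,-0.015,0,0],[0,0,-0.026,0,0],[0,0,-0.038,0,0],[0,0,-0.051,0,0],[0,0,-0.065,0,0],[0,0,-0.079,0,0],[0,0,-0.093,0,0],[0,0,-0.105,0,0],[0,0,-0.114,0,0],[0,0,-0.119,0,0]]

```text
time_s: 6.55
tool_pos: [0.4585, -0.0116, 0.2964]
tool_rot: [-179.9, 0.1, 95.8]
force: [0.2, 0.0, -4.9]
grip_width: 0.0155
```

Request:
servo_tool:
  plan:
    - [[0,0,0,0,0],[0,0,0,0,0],[0,0,0,0,0]]

```text
time_s: 6.8
tool_pos: [0.459, -0.0115, 0.2965]
tool_rot: [-179.9, 0.1, 95.8]
force: [0.7, 0.7, -5.7]
grip_width: 0.016
```

```bash
python3 - <<'E'
from h import *
to([.468,-.2825,.296],98)
E
```

```text
t 6.8 at [ 0.459  -0.0115  0.2965] [-1.7991e+02  8.0000e-02  9.5790e+01] F [ 0.7  0.7 -5.7] w 0.016  -> row [-0.2705 -0.0183  0.0009] turn [-0.0015  0.0014 -0.0386]
```

Request:
servo_tool:
  plan:
    - [[0,-0.003,0,0,0],[0,-0.01,0,0,0],[0,-0.021,-0.001,0,-0.003],[0,-0.035,-0.002,0,-0.005],[0,-0.05,-0.003,0,-0.007],[0,-0.066,-0.004,0,-0.01],[0,-0.082,-0.005,0,-0.012],[0,-0.098,-0.006,0,-0.014],[0,-0.112,-0.007,0,-0.016],[0,-0.124,-0.008,0,-0.018],[0,-0.132,-0.009,0,-0.019],[0,-0.135,-0.009,0,-0.02]]

```text
time_s: 7.8
tool_pos: [0.4632, -0.149, 0.2963]
tool_rot: [-179.9, 0.1, 96.8]
force: [-0.1, 0.0, -5.5]
grip_width: 0.0161
```

Request:
servo_tool:
  plan:
    - [[0,-0.003,0,0,0],[0,-0.01,0,0,0],[0,-0.021,-0.001,0,-0.003],[0,-0.035,-0.002,0,-0.005],[0,-0.05,-0.003,0,-0.007],[0,-0.066,-0.004,0,-0.01],[0,-0.082,-0.005,0,-0.012],[0,-0.098,-0.006,0,-0.014],[0,-0.112,-0.007,0,-0.016],[0,-0.124,-0.008,0,-0.018],[0,-0.132,-0.009,0,-0.019],[0,-0.135,-0.009,0,-0.02]]

```text
time_s: 8.8
tool_pos: [0.4698, -0.2861, 0.2962]
tool_rot: [-179.8, 0.1, 97.8]
force: [-1.0, -0.2, -5.3]
grip_width: 0.0156
```

Request:
servo_tool:
  plan:
    - [[0,0,0,0,0],[0,0,0,0,0],[0,0,0,0,0]]

```text
time_s: 9.05
tool_pos: [0.47, -0.2852, 0.2963]
tool_rot: [-179.8, 0.1, 97.9]
force: [0.1, -0.3, -5.2]
grip_width: 0.0162
```

```bash
python3 - <<'E'
from st import *
c=caddy("top",.12); d=caddy("scene",.12); w=read_camera("wrist")
cv2.imwrite("pics/m1.png",np.vstack([cv2.resize(d["image"][40:280,20:360,::-1],(560,395)),w["image"][100:300,:,::-1]]))
# bar: grey pixels near bar height
P=pts(d);I=d["image"].astype(int);x,y,z=np.moveaxis(P,-1,0);p=readout.get_obs()["tool_pos"]
m=(z>.25)&(z<.273)&(abs(x-p[0])<.04)&(abs(y-p[1])<.075)
Q=P[m];rc=cv2.minAreaRect(Q[:,:2].astype(np.float32)*1000);print("bar",m.sum(),np.round(rc[0],1),np.round(rc[1],1),round(rc[2],1),np.percentile(Q[:,2],[3,50,97]).round(3))
to([.468,-.2825,.296],98)
E
```

```text
top tab [ 465.3 -266.6] [12.9 26. ] 30.5 z [0.292 0.361]
top rim [ 465.3 -269. ] [91.2 99.7] 8.2 z [0.124 0.165]
   slope deg x,y [-0.14 -0.9 ]
scene tab [ 469.  -274.1] [26.9 19. ] 52.4 z [0.292 0.338]
scene rim [ 472.  -283.5] [ 92.8 135.1] 7.7 z [0.122 0.164]
   slope deg x,y [ 0.14 -0.03]
bar 227 [ 471.8 -283.5] [ 11.2 132.3] 7.8 [0.252 0.266 0.269]
t 9.2 at [ 0.47   -0.2853  0.2964] [-1.7985e+02  9.0000e-02  9.7880e+01] F [-1.2  0.3 -5.1] w 0.0155  -> row [ 0.003  -0.0016  0.0004] turn [-0.0027  0.0015 -0.0021]
```

View pics/m1.png

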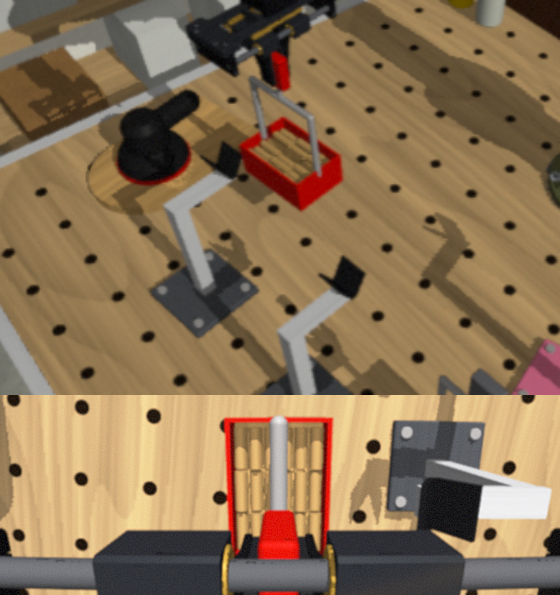

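The view shows the caddy level with dowels in place, the bail at (285,110) facing the free V at (228,160), aligned at about 8 deg. Next, work out the move onto the hook.

```bash
python3 -c "
from h import *
to([.5825,-.267,.2965],98)"
```

```text
t 9.2 at [ 0.47   -0.2853  0.2964] [-1.7985e+02  9.0000e-02  9.7880e+01] F [-1.2  0.3 -5.1] w 0.0155  -> row [ 0.0027  0.1139 -0.0004] turn [-0.0027  0.0015 -0.0021]
```

Request:
servo_tool:
  plan:
    - [[0,0.002,0.002,0,0],[0,0.003,0.007,0,0],[0,0.003,0.015,0,0],[0,0.003,0.025,0,0],[0,0.003,0.037,0,0],[0,0.003,0.05,0,0],[0,0.003,0.064,0,0],[0,0.003,0.078,0,0],[0,0.003,0.091,0,0],[0,0.003,0.102,0,0],[0,0.003,0.11,0,0],[0,0.003,0.114,0,0]]

```text
time_s: 10.2
tool_pos: [0.5841, -0.2659, 0.2955]
tool_rot: [-179.9, 0.0, 98.0]
force: [0.2, 0.2, -5.5]
grip_width: 0.0158
```

Request:
servo_tool:
  plan:
    - [[0,0,0,0,0],[0,0,0,0,0],[0,0,0,0,0]]

```text
time_s: 10.45
tool_pos: [0.5836, -0.2662, 0.2955]
tool_rot: [-179.8, 0.0, 97.9]
force: [-0.8, -0.2, -5.5]
grip_width: 0.0158
```

```bash
python3 - <<'E'
from st import *
d=caddy("scene",.12); w=read_camera("wrist")
cv2.imwrite("pics/n1.png",np.vstack([cv2.resize(d["image"][60:220,60:260,::-1],(500,400)),cv2.resize(w["image"][120:300,:,::-1],(500,160))]))
P=pts(d);I=d["image"].astype(int);x,y,z=np.moveaxis(P,-1,0);p=readout.get_obs()["tool_pos"]
for k,m in(("bar",(z>.25)&(z<.273)&(abs(x-p[0])<.04)&(abs(y-p[1])<.075)),("V",(I.max(-1)<50)&(z>.2)&(z<.24)&(abs(x-.58)<.04)&(abs(y+.265)<.04))):
    Q=P[m];rc=cv2.minAreaRect(Q[:,:2].astype(np.float32)*1000);print(k,m.sum(),np.round(rc[0],1),np.round(rc[1],1),round(rc[2],1),np.percentile(Q[:,2],[3,50,97]).round(3))
to([.5825,-.267,.2482],98)
E
```

```text
scene tab [ 586.6 -248. ] [46.3 19. ] 60.0 z [0.291 0.337]
scene rim [ 584.1 -265.6] [ 92.7 134.6] 8.4 z [0.122 0.164]
   slope deg x,y [ 0.04 -0.59]
bar 223 [ 585.6 -264.8] [  9.5 130.7] 8.2 [0.253 0.265 0.27 ]
V 164 [ 588.5 -264.2] [34.2 38.3] 8.7 [0.205 0.218 0.236]
t 10.55 at [ 0.5836 -0.2663  0.2957] [-1.7985e+02  5.0000e-02  9.7910e+01] F [-0.7  0.1 -5.4] w 0.0156  -> row [-0.0005 -0.001   0.0475] turn [-0.0027  0.001  -0.0015]
```

View pics/n1.png

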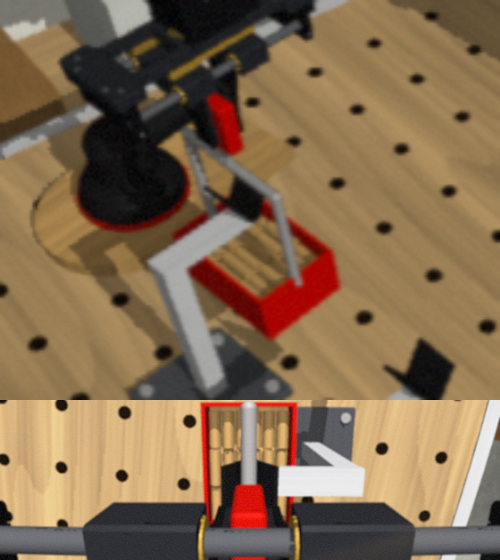

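The bar, at (230,165), sits over the V at (245,195), and the wrist view shows it centred over the trough. Lower most of the way, then finish watching force.

Request:
servo_tool:
  plan:
    - [[0,0,-0.001,0.003,0],[0,0,-0.001,0.008,0],[0,0,-0.001,0.013,0],[0,0,-0.001,0.018,0],[0,0,-0.001,0.023,0],[0,0,-0.001,0.027,0],[0,0,-0.001,0.031,0],[0,0,-0.001,0.034,0],[0,0,-0.001,0.037,0],[0,0,-0.001,0.04,0],[0,0,-0.001,0.042,0],[0,0,-0.001,0.043,0]]

```text
time_s: 11.55
tool_pos: [0.5823, -0.2665, 0.2523]
tool_rot: [-179.8, 0.0, 97.9]
force: [0.1, 0.2, -5.5]
grip_width: 0.0157
```

Request:
servo_tool:
  plan:
    - [[0,0,0,0.001,0],[0,0,0,0.002,0],[0,0,0,0.003,0],[0,0,0,0.003,0],[0,0,0,0.003,0]]

```text
time_s: 11.97
tool_pos: [0.5831, -0.2664, 0.2498]
tool_rot: [-179.9, 0.1, 97.9]
force: [2.8, -0.4, -3.6]
grip_width: 0.0158
```

The bar is touching the -x wall lightly (force +x), so I'll shift +x by about 1 mm and continue down.

Request:
servo_tool:
  plan:
    - [[0,0,0.0005,0,0],[0,0,0.001,0,0],[0,0,0.001,0.001,0],[0,0,0.001,0.0015,0],[0,0,0.001,0.002,0],[0,0,0.001,0.002,0],[0,0,0.001,0.002,0]]

```text
time_s: 12.55
tool_pos: [0.584, -0.2663, 0.2483]
tool_rot: [-179.9, 0.1, 97.9]
force: [-1.4, 0.7, -0.8]
grip_width: 0.0154
```

Request:
servo_tool:
  plan:
    - [[0,0,0,0.0005,0],[0,0,0,0.001,0],[0,0,0,0.0015,0],[0,0,0,0.0015,0],[0,0,0,0.0015,0]]

```text
time_s: 12.97
tool_pos: [0.584, -0.2663, 0.2482]
tool_rot: [-180.0, 0.1, 97.9]
force: [-2.9, 2.2, 5.4]
grip_width: 0.0157
```

```bash
python3 - <<'E'
from st import *
d=caddy("scene",.08)
P=pts(d);I=d["image"].astype(int);x,y,z=np.moveaxis(P,-1,0);p=readout.get_obs()["tool_pos"]
m=(z>.211)&(z<.226)&(abs(x-.583)<.015)&(abs(y+.266)<.075)&(I.max(-1)>90)&(I[...,0]-I[...,1]<30)
Q=P[m];rc=cv2.minAreaRect(Q[:,:2].astype(np.float32)*1000);print("bar",m.sum(),np.round(rc[0],1),np.round(rc[1],1),round(rc[2],1),np.percentile(Q[:,2],[3,50,97]).round(3))
to([.5825,-.267,.2482],98)
cv2.imwrite("pics/o1.png",cv2.resize(d["image"][60:220,60:260,::-1],(600,480)))
E
```

```text
scene tab [ 584.7 -250.4] [57.  18.6] 62.6 z [0.24 0.29]
scene rim [ 584.7 -264.8] [ 93.2 132.1] 7.5 z [0.082 0.116]
   slope deg x,y [0.08 0.55]
bar 118 [ 585.2 -265.4] [ 10.3 130.7] 7.5 [0.214 0.219 0.224]
t 13.02 at [ 0.584  -0.2663  0.2482] [-1.7997e+02  1.3000e-01  9.7910e+01] F [-3.4  1.5  5.6] w 0.0156  -> row [-0.0005 -0.0016 -0.    ] turn [-0.0005  0.0022 -0.0015]
```

View pics/o1.png

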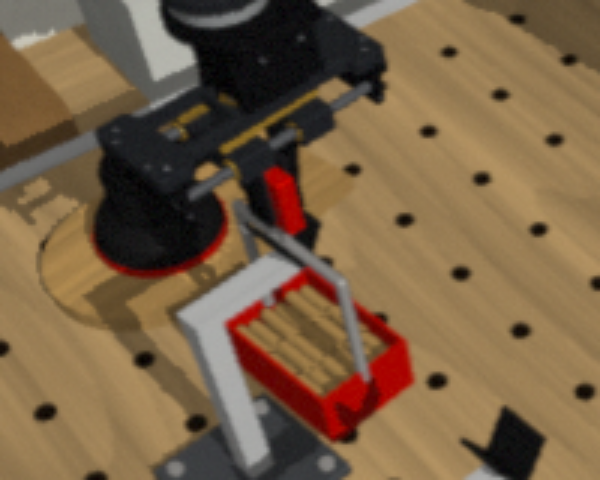

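The bar is home: the TCP is at the same height as at the first grasp (0.2482), the weight is off and there is a light upward reaction. The picture shows the bar down in the V at (300,240) with the box level. Ease the grip, then open.

Request:
servo_tool:
  plan:
    - [[0.0,0,0,0,0],[0.0,0,0,0,0],[0.014,0,0,0,0],[0.016,0,0,0,0],[0.018,0,0,0,0],[0.021,0,0,0,0],[0.025,0,0,0,0],[0.03,0,0,0,0],[0.036,0,0,0,0],[0.044,0,0,0,0],[0.05,0,0,0,0],[0.05,0,0,0,0]]
  force: 8

```text
time_s: 14.02
tool_pos: [0.584, -0.2663, 0.2482]
tool_rot: [-180.0, 0.1, 97.9]
force: [0.1, -0.2, -0.1]
grip_width: 0.0464
```

Request:
servo_tool:
  plan:
    - [[0.05,0,0,-0.005,0],[0.05,0,0,-0.015,0],[0.05,0,0,-0.03,0],[0.05,0,0,-0.05,0],[0.05,0,0,-0.07,0],[0.05,0,0,-0.09,0],[0.05,-0.01,-0.02,-0.11,0],[0.05,-0.02,-0.05,-0.12,0],[0.05,-0.03,-0.08,-0.13,0],[0.05,-0.04,-0.1,-0.13,0],[0.05,-0.05,-0.12,-0.13,0],[0.05,-0.05,-0.12,-0.13,0]]

```text
time_s: 15.02
tool_pos: [0.468, -0.3366, 0.3805]
tool_rot: [-179.9, 0.4, 97.5]
force: [0.1, -1.8, -0.7]
grip_width: 0.0498
```

Request:
servo_tool:
  plan:
    - [[0.05,0,0,0,0],[0.05,0,0,0,0],[0.05,0,0,0,0],[0.05,0,0,0,0],[0.05,0,0,0,0],[0.05,0,0,0,0],[0.05,0,0,0,0],[0.05,0,0,0,0],[0.05,0,0,0,0],[0.05,0,0,0,0],[0.05,0,0,0,0],[0.05,0,0,0,0]]

```text
time_s: 16.02
tool_pos: [0.468, -0.3366, 0.3805]
tool_rot: [-179.9, 0.4, 97.5]
force: [0.2, 0.9, -0.7]
grip_width: 0.0498
```

```bash
python3 - <<'E'
from h import *
o=readout.get_obs(); print(o["time_s"],o["tool_pos"],o["force"].round(1) if hasattr(o["force"],"round") else o["force"])
ims=[]
for n in("scene","top"):
    c=read_camera(n); P=pts(c); I=c["image"].astype(int); x,y,z=np.moveaxis(P,-1,0); r,g,b=np.moveaxis(I,-1,0)
    red=(r>90)&(g<60)&(b<60)&(abs(x-.583)<.08)&(abs(y+.266)<.1)
    gr=(r-g<30)&(I.max(-1)>90)&(z>.211)&(z<.226)&(abs(x-.583)<.012)&(abs(y+.266)<.075)
    gg=(z>.25)&(z<.3)&(abs(x-.57)<.1)&(abs(y-.24)<.08)
    for k,m in(("tab",red&(z>.24)),("rim",red&(z<.13)&(z>.08)),("bar",gr),("greytab",gg)):
        if m.sum()<8: print(n,k,m.sum()); continue
        Q=P[m];rc=cv2.minAreaRect(Q[:,:2].astype(np.float32)*1000);print(n,k,m.sum(),np.round(rc[0],1),np.round(rc[1],1),round(rc[2],1),np.percentile(Q[:,2],[3,50,97]).round(3))
    ims.append(c["image"][...,::-1])
cv2.imwrite("pics/p1.png",np.vstack([ims[0][60:400,80:460],ims[1][90:230,80:460]]))
E
```

```text
16.0167 [ 0.46796487 -0.3365885   0.38050732] [ 0.2  0.9 -0.7]
scene tab 290 [ 585.9 -263.8] [16.9 40.1] 9.0 [0.244 0.275 0.29 ]
scene rim 796 [ 584.8 -264.8] [ 92.1 131.9] 7.2 [0.082 0.104 0.116]
scene bar 111 [ 583.5 -264.7] [ 11.4 129.5] 6.7 [0.213 0.219 0.223]
scene greytab 436 [567.6 240.2] [17.3 40.3] 4.3 [0.252 0.284 0.29 ]
top tab 149 [ 581.6 -264.2] [14.8 40.9] 8.7 [0.253 0.287 0.291]
top rim 313 [ 581.3 -265.9] [ 90.9 130.7] 7.2 [0.086 0.112 0.118]
top bar 69 [ 581.9 -261.9] [  8.7 121.7] 7.8 [0.213 0.218 0.222]
top greytab 228 [565.6 239.3] [17.7 40.6] 0.5 [0.252 0.285 0.292]
```

View pics/p1.png

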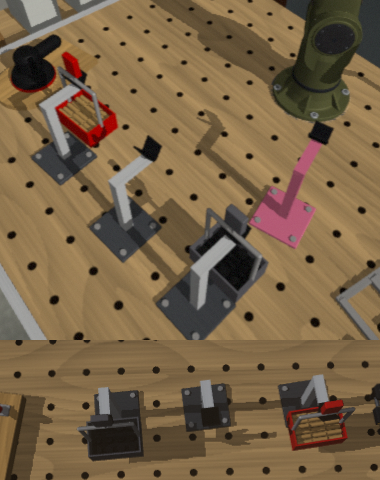

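The final view shows the red caddy on the formerly free hook at (88,110), full and level, with the old hook at (150,148) empty and the grey caddy unmoved at (230,250). The robot is clear and the heights match home (tab top 0.290, bar at 0.215).

```bash
python3 -c "
from cell import env
print(env.sign_off())"
```

```text
the job is handed in; nothing more can be done
None
```

The red caddy now hangs on the free hook, and the job is handed in at about 16 s of the 54 s allowed. I gripped it by the tab, lifted it 48 mm, drew it out 119 mm and carried it level without setting it down. Then I lowered it into the V and let go only once its weight was off the gripper.

**Last checks:**
- **Seating:** the tab top is at 0.290 m, the same as on the old hook, and the top of the bar is at about 0.22 m, so the bar is fully home.
- **Centring:** by the rim, the bar is within about 2 mm of the trough's centre along its length.
- **Contents:** the dowels are still in the box and the rim looks level.
- **Grey caddy:** its hook and caddy look untouched in the final picture.
- **Robot:** it is clear of everything; wrist force stayed under about 7 N in every reading.

**Disagreements and a correction:**
- The scene and top cameras differ by about 3 mm in x.
- The tab's measured angle (about 9 deg) differs by about 2 deg from the rim's (about 7 deg). Both are within camera noise.
- On the way down the bar touched the trough's -x wall with about 3 N, and I corrected that with a 1 mm shift.

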